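Photograph a lunch box from four sides

ROBOT

A 6-joint arm with a two-finger parallel gripper is mounted at the origin on the work surface. World frame = base frame: x ahead of the robot, y to its left, z up, the work surface at z = 0. Lengths are in mm, angles in degrees, forces in N, time in s.
With the tool pointing down it reaches from about 300 to 850 mm from the base axis. Payload 4.2 kg.
Tool frame: the origin (TCP) lies midway between the tips of the shut fingers; the grasp point (between the pads) lies 19 mm behind it; z points along the fingers, y is the line along which they close (so a half turn about z gives the same grasp; the last joint's range is limited). The gripper opens to 91 mm and grips with 3 to 60 N. Pads are 32 mm wide; open, the fingers measure 118 mm over their backs; the gripper's body (76 mm by 178 mm) begins 60 mm behind the grasp point.
Start: joints at [-73.568, 18.312, 89.639, -0, 72.044, -1.146], TCP at [173.659, -548.166, 213.976] pointing down, gripper open.
Joint ranges: [-177.97, 177.97], [-48.28, 115.42], [12.27, 149.76], [-77.06, 257.06], [2.81, 150.46], [-146.56, 146.56]. Speed limits (degrees/s): [147.25, 147.25, 180, 180, 180, 180].

INTERFACE

Orientations are given as [roll, pitch, yaw] about the fixed x, y, z axes, in that order (R = Rz(yaw) Ry(pitch) Rx(roll)).
In Python, from workcell import env gives the robot as it stands.
- The arm moves only by the shell command python3 -m jog 'ROWS' [FORCE]. ROWS is a JSON object of lists of equal length, an entry for each row: "jaw": the finger opening in mm, from 0 to 91.2; "slide": the shift along the tool's x, y, z in units of 30 mm (1.0 is 30 mm), a list of three; "spin": the turn about the tool's z in units of 8 degrees (1.0 is 8 degrees). In form: {"jaw": [jaw, ...], "slide": [[dx, dy, dz], ...], "spin": [spin, ...]}. A call has 1 to 10 rows; each row shifts and turns the commanded pose from where the row before left it, along the tool's axes as they then stand; what a row does not reach is not made up. A row lasts 1/10 s, in which the tool goes at most 50 mm and 8.59 degrees, less where a joint would pass 70% of its speed; a pose out of reach is approached as far as the arm can. A call is refused whole if a number of a shift passes 1 or a number of a turn 1, either way. A call with a gripper value outside its range is refused whole. The fingers move at their own pace and stop on an object; FORCE is the grip in N (left out, the last holds). Time passes only in rows, so rows that do not move let the fingers close. It gives the time, the measured TCP pose, the force, the opening and the grip force at its end, in the units of the state.
- env.state(): the state, without advancing time (a new reading comes with each control period).
- env.grab_frame(name): name is "scene" or "top"; returns the picture (480x640x3 uint8, red, green, blue); there is no depth.
- env.camera_model(name): a dict with "fx", "fy", "cx", "cy" (pixels), "camera_from_world" (4x4, takes a point from world to camera coordinates). Camera axes: x right, y up, looking along -z (the intrinsics and any distortion apply to the point x, -y, -z); pixel columns grow to the right and rows downward; lengths in mm; the calibration is good to about 2 mm. A picture is of the moment at which its call begins. camera_model takes no time and is no camera call.
- env.job_done(): hands the job in; it is judged then, once.
The state is a dict: "time_s": time; "qpos": joint angles; "qvel": joint speeds; "effort": joint torques, N m; "ee_pos": TCP position; "ee_rot": TCP orientation; "force": force on the tool from outside, world axes, zero at the start; "torque": the same for the moment, N m; "gripper_width": finger opening in mm; "gripper_force": force on a finger pad.
Only numpy, scipy, OpenCV 4.12 (cv2) and the standard library are available. Lean on these libraries where they do the work, as an engineer would, in place of code of your own. Each camera call takes 0.05 s, during which the arm holds its last target. There are 200 camera calls.

TASK

Lift the blue lunch box and hold it upright in front of the phone's lens, centred on the lens at its height and about 10 cm away, showing first the side with the latches, then the yellow end, then the plain back, then the red end; each must squarely face the lens and be kept still for a good second while the phone takes its picture. Then set the box down gently in the middle of the cork mat, square with it, with the latches on the side of the orange stripe, and let go. Do not touch the phone, and leave the jar, the spinning top and the clamp where they are.

Things in the scene. Friction and masses are not known exactly. Their poses are not given: they have to be found in the camera images.
- lunch_box: blue plastic lunch box, loose, 0.2 to 0.45 kg, 90 mm along x, 140 mm along y, 90 mm tall to the lid's top. Origin: centre of its underside; z up. Two white snap latches (they stay shut) on its -x side, standing out 5 mm; +x side plain; yellow sticker on its +y end, red on its -y end, with a strip of the same colour on the lid by that end. Stands on the ledge.
- handle (a point): middle of the box's fixed black carry handle, at (0, 0, 120) mm in the box's frame, axes as the box: a bar 92 mm long in y, 16 mm wide in x, 16 mm thick, 22 mm free below it but for two feet 12 mm wide at y = +-38 mm. To be gripped from above across its 16 mm width.
- latch_face (a point): centre of the lunch box's latch side, at (-45, 0, 45) mm in the box's frame; axes as the box
- yellow_face (a point): centre of the box's yellow end, at (0, 70, 45) mm in the box's frame; axes as the box
- back_face (a point): centre of the box's plain back, at (45, 0, 45) mm in the box's frame; axes as the box
- red_face (a point): centre of the box's red end, at (0, -70, 45) mm in the box's frame; axes as the box
- phone: black phone standing upright on a dark steel stand, fixed; phone 74 mm wide (y), 9 mm thick (x), its top 174 mm above the ledge; stand foot 100 x 90 mm, reaching 30 mm ahead of the origin and 70 mm behind. Origin at ledge level below the phone's lens side. The lens looks level along the phone's -x; the bright screen is on the +x side.
- lens (a point): front of the phone's round lens, 140 mm above the ledge, 5 mm ahead (-x) of the phone's origin; axes as the phone: it looks along -x
- mat: cork mat, fixed on the ledge, 150 mm along its x, 200 mm along its y, 6 mm thick; origin: centre of its underside; an orange stripe 18 mm wide runs along its -x edge. The box laid square on it with latches to the stripe has the mat's own yaw.
- marble_jar: bystander: green glass marble jar with a steel twist cap, loose, 70 mm across, 110 mm tall; origin: centre of its underside
- top: bystander: wooden spinning top, loose, 58 mm across, 70 mm tall, standing on its flat crown with its tip up; origin: centre of its underside
- clamp: bystander: steel bulldog clamp gripping two thin pine sticks, lying flat, loose, about 170 mm long along its x, 60 mm wide, 21 mm tall; origin on the ledge below, 20 mm ahead of the clamp's jaws; the sticks reach to x = +95 mm, the clamp's wire grip to x = -74 mm
Mind the look-alikes: they are no part of the job. Of the things that look like the mat, take the one that is farthest from the robot's base at the start.

How it is judged:
By the outcome, as a careful person would: the job done as asked, in the order asked, and still so for the second after the job is handed in, with the robot touching nothing.
It also fails if it takes over 72 s, if anything falls off the work surface, if the arm or the gripper's body presses on something with over 40 N, if the wrist force passes 120 N, or if a joint passes its speed limit or range.

## Working session

There is one attempt and no reset: what is moved stays moved. The work goes in short steps, Python scripts to look and compute and a shell command to move; the robot and the scene stay as the last step left them, time stands still between calls to the robot, and variables do not carry over. Pictures are saved under pics/ and viewed, at most 10 in all, crops included, and the job is handed in when it is done.

```bash
mkdir -p pics; ls
python3 - <<'E'
from workcell import env
import cv2,numpy as np
for n in("scene","top"):
    f=env.grab_frame(n); cv2.imwrite(f"pics/{n}0.png",f[:,:,::-1]); m=env.camera_model(n)
    print(n,{k:(np.round(v,3).tolist()) if not isinstance(v,str) else v for k,v in m.items()})
s=env.state();print(s)
E
```

```text
pics
scene {'fx': 549.293, 'fy': 549.293, 'cx': 320.9, 'cy': 235.644, 'camera_from_world': [[-0.409, 0.912, -0.024, 202.073], [-0.559, -0.23, 0.797, 169.129], [0.721, 0.339, 0.604, -1552.692], [0.0, 0.0, 0.0, 1.0]]}
top {'fx': 474.803, 'fy': 474.803, 'cx': 324.538, 'cy': 240.094, 'camera_from_world': [[-0.011, -1.0, -0.029, 11.319], [0.983, -0.016, 0.181, -532.322], [-0.182, -0.026, 0.983, -1095.891], [0.0, 0.0, 0.0, 1.0]]}
{'time_s': 0.1, 'qpos': array([-7.35676697e+01,  1.83482288e+01,  8.96985131e+01, -1.20833145e-03,
        7.20437822e+01, -1.14668203e+00]), 'qvel': array([-7.87010630e-04, -9.92776463e-03, -1.89406339e-01,  4.67385053e-02,
       -1.83257753e-04,  1.52121729e-03]), 'effort': array([ 1.83523161e-04, -4.13332558e+01, -2.32509649e+01,  7.29378755e-02,
        4.22189513e-02, -5.32126364e-05]), 'ee_pos': array([ 173.52348742, -547.7272241 ,  213.20795727]), 'ee_rot': array([-1.79909471e+02, -6.62914309e-04,  1.75793852e+01]), 'force': array([ 0.41727716, -0.12368567,  0.60824103]), 'torque': array([-0.0215774 , -0.03284951, -0.02784836]), 'gripper_force': 0.0, 'gripper_width': 91.39821189138996}
```

View pics/scene0.png

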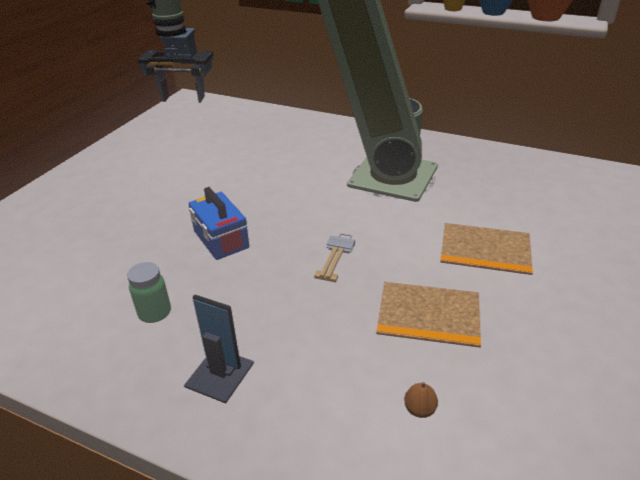

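View pics/top0.png

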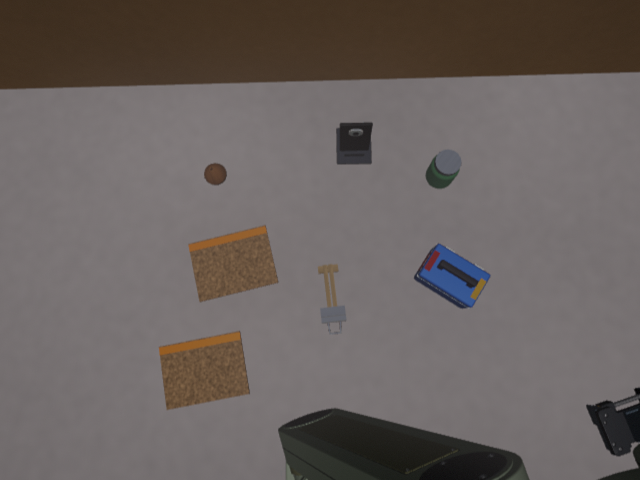

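The scene shows the box at (219,225), the jar at (150,293), the phone at (218,345) and the top at (421,399). There are two mats, at (430,313) and (487,248). In the top view the mats are at (233,263) and (204,370). The (233,263) one is higher in the picture, so farther from the base, and is probably the one meant. I'll measure both and enlarge.

```bash
cat > h.py <<'E'
from workcell import env
import cv2,numpy as np
def cam(n):
    m=env.camera_model(n);T=np.array(m["camera_from_world"]);return m,T[:3,:3],T[:3,3]
def ray(n,uv,z):
    m,R,t=cam(n);u,v=uv
    d=R.T@np.array([(u-m["cx"])/m["fx"],-(v-m["cy"])/m["fy"],-1]);c=-R.T@t
    return c+d*(z-c[2])/d[2]
def proj(n,p):
    m,R,t=cam(n);q=R@np.array(p,float)+t
    return np.array([m["cx"]+m["fx"]*q[0]/-q[2],m["cy"]+m["fy"]*q[1]/q[2]])
def mask(img,lo,hi):
    return cv2.inRange(cv2.cvtColor(img,cv2.COLOR_RGB2HSV),np.array(lo),np.array(hi))
def blobs(m,a=25):
    cs,_=cv2.findContours(m,cv2.RETR_EXTERNAL,cv2.CHAIN_APPROX_NONE)
    return sorted([c for c in cs if cv2.contourArea(c)>a],key=cv2.contourArea)[::-1]
E
python3 - <<'E'
from h import *
np.set_printoptions(precision=1,suppress=True)
I={n:cv2.imread(f"pics/{n}0.png")[:,:,::-1].copy() for n in("scene","top")}
for n in I:
  m,R,t=cam(n);print(n,"cam at",-R.T@t)
  for nm,lo,hi,z in(("orange",(8,200,180),(18,255,255),6),("cork",(8,80,70),(20,255,255),6),("blue",(105,150,60),(125,255,255),90),("yellow",(20,150,120),(32,255,255),90),("red",(170,150,70),(180,255,255),90),("green",(50,50,30),(85,255,255),50)):
    for c in blobs(mask(I[n],lo,hi))[:4]:
      r=cv2.minAreaRect(c);P=np.array([ray(n,p,z)[:2] for p in cv2.boxPoints(r)])
      print(n,nm,cv2.contourArea(c),np.array(r[0]),"ctr",P.mean(0),"corners",P.ravel())
a=cv2.resize(I["top"][105:180,300:480],None,fx=4,fy=4,interpolation=2)[:,:400]
b=cv2.resize(I["top"][230:320,400:500],None,fx=4,fy=4,interpolation=2)
c=cv2.resize(I["scene"][180:265,180:260],None,fx=4,fy=4,interpolation=2)
d=cv2.resize(I["scene"][285:405,170:260],None,fx=3,fy=3,interpolation=2)
o=np.zeros((600,800,3),np.uint8)
for im,x,y in((a[:290],0,0),(b[:300,:],400,0),(c[:300],0,300),(d[:300],400,300)):
  h,w=im.shape[:2];w=min(w,400);h=min(h,300);o[y:y+h,x:x+w]=im[:h,:w]
cv2.imwrite("pics/z1.png",o[:,:,::-1])
E
```

```text
scene cam at [1296.9  381.6  808. ]
scene orange 490.5 [428.6 333.8] ctr [548.1 252.5] corners [577.8 159.6 561.8 155.6 518.4 346.6 534.4 348.3]
scene orange 278.0 [486.5 263. ] ctr [290.8 314.7] corners [316.  220.6 300.  217.9 265.8 409.9 281.5 410.6]
scene cork 25401.0 [510.3  80.5] ctr [-976.9  115.5] corners [ -313.7  -215.6 -1837.9  -669.4 -1453.4   718.5  -302.7   628.6]
scene cork 12574.5 [268.2  53.5] ctr [-880.4 -910.5] corners [ -315.8 -1011.7 -1561.8 -1825.8 -1331.6  -561.4  -312.2  -243.2]
scene cork 5113.0 [431.3 313.3] ctr [488.1 241.8] corners [585.9 159.4 434.3 121.1 390.4 335.5 541.7 351.3]
scene cork 3357.0 [488.2 248.3] ctr [232.7 307.9] corners [328.7 220.2 175.2 192.9 137.5 405.1 289.6 413.4]
scene blue 676.0 [216.6 210.5] ctr [ 440.7 -287. ] corners [ 439.9 -365.2  339.9 -305.9  447.3 -209.4  535.6 -267.5]
scene green 670.0 [150.9 300.3] ctr [ 714.6 -272.9] corners [ 698.6 -342.3  647.1 -298.3  733.4 -204.4  779.3 -246.5]
top cam at [ 324.6  -26.  1174.1]
top cork 7477.5 [305.9  57.2] ctr [1043.4   53.2] corners [1111.4  459.5 1110.3 -350.4  976.5 -345.5  975.5  449. ]
top cork 5090.0 [202.9 369.9] ctr [229.2 300.8] corners [282.5 421.  320.  215.2 175.4 183.  139.  384.1]
top cork 4531.5 [232.1 263. ] ctr [487.  236.5] corners [535.6 356.1 582.2 155.3 437.6 119.2 392.5 315.5]
top cork 305.5 [215.  173.5] ctr [720.2 286.7] corners [746.4 313.7 745.3 261.4 694.  260.  695.1 311.9]
top blue 1427.5 [454.3 275.2] ctr [ 439.3 -290.9] corners [ 439.6 -209.9  513.2 -258.2  438.  -372.1  366.3 -323.3]
top yellow 77.5 [477.8 288.6] ctr [ 407.9 -342.2] corners [ 391.8 -325.1  429.9 -350.   424.  -359.3  385.9 -334.4]
top green 146.5 [440.3 175.1] ctr [ 689.7 -281.7] corners [ 680.  -237.9  734.  -268.7  699.2 -325.6  645.8 -294.5]
```

View pics/z1.png

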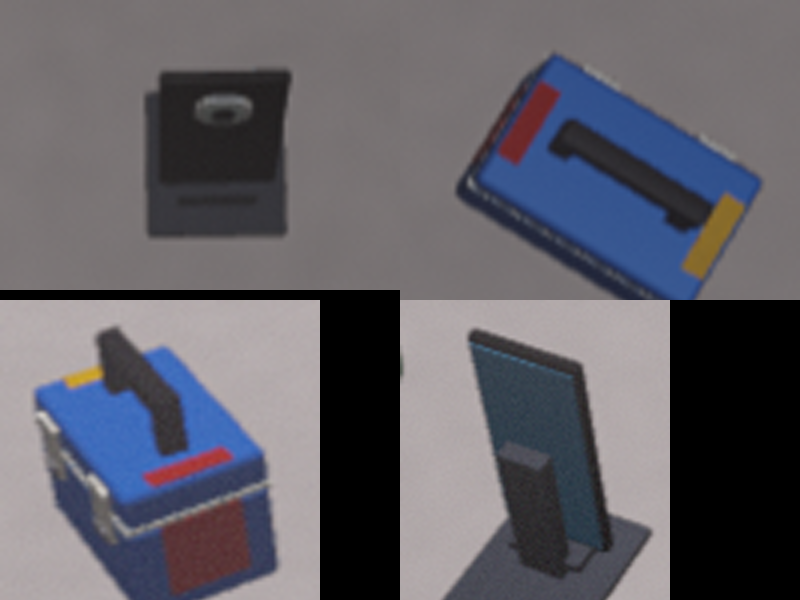

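The lens (white ring) is at top-view pixel (356,132), facing the robot. The box's latches are on its upper-right side, with red up-left and yellow down-right. Next I'll refine the handle, lens, phone yaw and mat. The mat meant is the one at (233,263), r≈545 against 380 for the other.

Run:
```python
from h import *
np.set_printoptions(precision=1,suppress=True)
I={n:cv2.imread(f"pics/{n}0.png")[:,:,::-1].copy() for n in("scene","top")}
def quad(c):  # 4 edges fitted by lines from contour pts near minAreaRect sides -> corners
    for e in np.arange(0.02,0.12,0.005):
        q=cv2.approxPolyDP(cv2.convexHull(c),e*cv2.arcLength(c,True),True)[:,0]
        if len(q)==4: break
    q=q.astype(float);pts=c[:,0].astype(float);L=[]
    for i in range(4):
        a,b=q[i],q[(i+1)%4];d=(b-a)/np.linalg.norm(b-a);s=(pts-a)@d;n=(pts-a)@[-d[1],d[0]]
        k=(abs(n)<3)&(s>6)&(s<np.linalg.norm(b-a)-6)
        vx,vy,x,y=cv2.fitLine(pts[k].astype(np.float32),cv2.DIST_HUBER,0,.01,.01).ravel();L.append(np.cross([x,y,1],[x+vx,y+vy,1]))
    o=[np.cross(L[i-1],L[i]) for i in range(4)];return np.array([p[:2]/p[2] for p in o])
for n in I:
  g=mask(I[n],(5,70,60),(24,255,255))
  for c in blobs(g,2000):
    ctr=c[:,0].mean(0)
    if ctr[1]<230 or not 0<ray(n,ctr,6)[0]<700:continue
    P=np.array([ray(n,p,6)[:2] for p in quad(c)]);e=np.roll(P,-1,0)-P
    print(n,"mat",ctr,"c",P.mean(0),"len",np.linalg.norm(e,axis=1),"ang",np.degrees(np.arctan2(e[:,1],e[:,0])))
# handle: dark within box region
for n,(x0,y0,x1,y1) in {"top":(436,256,484,290),"scene":(200,186,232,222)}.items():
  im=I[n][y0:y1,x0:x1];g=(im.max(2)<75).astype(np.uint8)*255
  c=blobs(g)[0]+[x0,y0];r=cv2.minAreaRect(c);B=cv2.boxPoints(r);P=np.array([ray(n,p,128)[:2] for p in B]);e=np.roll(P,-1,0)-P
  print(n,"handle",np.array(r[0]),P.mean(0),np.linalg.norm(e,axis=1),np.degrees(np.arctan2(e[:,1],e[:,0])))
# lid quad
g=mask(I["top"],(105,120,110),(125,255,255))|mask(I["top"],(20,120,120),(32,255,255))|mask(I["top"],(168,120,100),(180,255,255))|mask(I["top"],(0,140,100),(5,255,255))
g=cv2.morphologyEx(g,cv2.MORPH_CLOSE,np.ones((15,15)));c=blobs(g)[0]
P=np.array([ray("top",p,90)[:2] for p in quad(c)]);e=np.roll(P,-1,0)-P
print("lid",P.mean(0),np.linalg.norm(e,axis=1),np.degrees(np.arctan2(e[:,1],e[:,0])))
# lens blob
im=I["top"][120:150,335:375];g=(im.min(2)>70).astype(np.uint8)*255
for c in blobs(g,5): 
  (u,v),w,a=cv2.minAreaRect(c+[335,120]);print("lens?",u,v,w,ray("top",(u,v),140))
# foot/phone corners: dark region
im=I["top"][110:175,325:385];g=(im.max(2)<85).astype(np.uint8)*255
c=blobs(g)[0]+[325,110]
# front edge of foot: lowest pts per column
for z in (0,6):
  cols=range(341,368);fr=np.array([ray("top",(u,c[c[:,0,0]==u][:,0,1].max()+.5),z)[:2] for u in cols]);k=np.polyfit(fr[:,1],fr[:,0],1);print("foot front z",z,"x mean",fr.mean(0),"yaw",-np.degrees(np.arctan(k[0])))
tp=np.array([ray("top",(u,c[c[:,0,0]==u][:,0,1].min()-.5),174)[:2] for u in range(344,370)]);k=np.polyfit(tp[:,1],tp[:,0],1);print("phone top",tp.mean(0),-np.degrees(np.arctan(k[0])))
rows=range(150,162);
for f,nm in((min,"L"),(max,"R")):
  q=np.array([ray("top",(f(c[c[:,0,1]==v][:,0,0]),v),4)[:2] for v in rows]);k=np.polyfit(q[:,0],q[:,1],1);print("foot side",nm,q.mean(0),np.degrees(np.arctan(k[0])))
# clamp
print("clamp tip/grip",ray("top",(328,265),10),ray("top",(335,332),10),"jar",ray("top",(447,160),110),"top",ray("top",(215,174),30))
# scene phone top edge corners (screen side)
sc=cv2.resize(I["scene"][285:405,170:260],None,fx=1,fy=1);print("scene phone top corners",ray("scene",(170+475/3-400/3,285+32/3),174),ray("scene",(170+(580-400)/3,285+(365-300)/3),174))
```

```text
scene mat [430.  314.4] c [489.7 238.8] len [195.8 149.6 196.5 149.7] ang [ 103.    12.9  -77.  -167.3]
scene mat [486.8 248.4] c [232.7 303.6] len [196.  150.2 195.3 149. ] ang [ 100.2   10.2  -80.1 -169.5]
top mat [203.3 370. ] c [229.5 299.8] len [146.  196.8 146.  197.7] ang [-169.8  100.2   10.5  -79.8]
top mat [232.3 263.1] c [487.1 235.8] len [146.7 196.4 146.4 196.7] ang [-166.8  103.2   13.3  -76.7]
top handle [457.4 273.9] [ 437.8 -288.7] [21.3 92.  21.  91.7] [ -33.9 -123.8  145.4   56.4]
scene handle [215.  202.4] [ 461.6 -273. ] [ 32.1 127.6  28.8 124.4] [ 177.3   54.6   -6.2 -124.6]
lid [ 440.1 -291.9] [129.9  84.3 130.5  83.7] [-123.2  146.1   56.5  -34.3]
lens? 354.5 134.5 (29.0, 39.0) [762.  -70.2 140. ]
lens? 355.5 130.5 (3.0, 13.0) [771.7 -72.7 140. ]
foot front z 0 x mean [741.7 -73.1] yaw -1.2186774869759736
foot front z 6 x mean [739.6 -72.9] yaw -1.2186774869754475
phone top [776.6 -73.9] 1.1298599955349933
foot side L [763.  -29.1] 2.9182726634260643
foot side R [ 761.1 -116. ] -1.6150193097697894
clamp tip/grip [476.9  -2.8  10. ] [314.3 -17.6  10. ] jar [ 706.6 -285.7  110. ] top [710.7 280.2  30. ]
scene phone top corners [ 773.3 -102.3  174. ] [772.9 -33.7 174. ]
```

```bash
cat > go.py <<'E'
# go.py x y z yaw : remaining slide (in tool axes after the spin) and spin, in jog units; before-spin slide too
import sys;from h import *
x,y,z,w=map(float,sys.argv[1:]);s=env.state();p=np.array(s["ee_pos"]);f=s["ee_rot"][2]
d=np.array([x,y,z])-p;sp=((f-w+180)%360-180)/8
for nm,a in(("now",np.radians(f)),("after",np.radians(w))):
    print(nm,np.round(np.array([d[0]*np.cos(a)+d[1]*np.sin(a),d[0]*np.sin(a)-d[1]*np.cos(a),-d[2]])/30,2),end=" ")
print("spin",round(sp,2),"t",round(s["time_s"],2),"tcp",np.round(p,1),"rot",np.round(s["ee_rot"],1),"q1,6",np.round(s["qpos"][[0,5]],1),"F",np.round(s["force"],1),"w",round(s["gripper_width"],1),"gf",round(s["gripper_force"],1))
E
python3 -m jog '{"jaw":[70,70,70,70,70],"slide":[[0,0,0],[0,0,0],[0,0,0],[0,0,0],[0,0,0]],"spin":[-1,-1,-1,-1,-0.86]}'
python3 -m jog '{"jaw":[70,70,70,70,70,70,70,70,70,70],"slide":[[1,0.2,0],[1,0.2,0],[1,0.2,0],[1,0.2,0],[1,0.2,0],[1,0.2,0],[1,0.2,0],[1,0.2,0],[1,0.2,0],[1,0.2,0]],"spin":[0,0,0,0,0,0,0,0,0,0]}'
python3 -m jog '{"jaw":[70,70,70,70,70],"slide":[[1,0.3,0.3],[0.7,0.2,0.3],[0.3,0.1,0.3],[0.05,0.05,0.3],[0,0,0]],"spin":[0,0,0,0,0]}'
python3 go.py 439.5 -290.5 101 56.5
python3 -c "
from h import *
f=env.grab_frame('top');cv2.imwrite('pics/pre.png',cv2.resize(f[210:330,380:540],None,fx=4,fy=4)[:,:,::-1])"
```

```text
time_s: 0.6
ee_pos: [173.6, -547.9, 213.5]
ee_rot: [-180.0, -0.0, 56.8]
force: [0.2, -0.3, 0.5]
gripper_width: 70.2
gripper_force: 0.0
time_s: 1.6
ee_pos: [390.0, -330.1, 213.6]
ee_rot: [-180.0, -0.0, 56.5]
force: [0.6, -0.2, 0.2]
gripper_width: 70.2
gripper_force: 0.0
time_s: 2.1
ee_pos: [438.5, -290.7, 176.3]
ee_rot: [-179.8, 0.0, 56.5]
force: [0.6, -0.4, 0.4]
gripper_width: 69.8
gripper_force: 0.0
now [0.02 0.02 2.51] after [0.02 0.02 2.51] spin -0.01 t 2.1 tcp [ 438.5 -290.7  176.3] rot [-179.8    0.    56.5] q1,6 [-34.8  -1.2] F [ 0.6 -0.4  0.4] w 69.8 gf 0.0
```

View pics/pre.png

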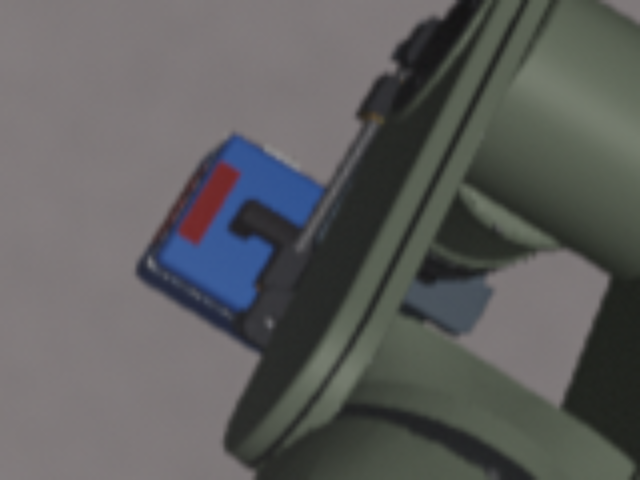

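The gripper straddles the handle; only the handle's red-end part shows, at about crop pixel (260,215), in line with the jaws. Next: descend, grip and lift a little.

```bash
python3 -m jog '{"jaw":[70,70,70,70,70,70],"slide":[[0.02,0.02,0.7],[0,0,0.7],[0,0,0.6],[0,0,0.3],[0,0,0.18],[0,0,0]],"spin":[0,0,0,0,0,0]}' | head -3
python3 -m jog '{"jaw":[0,0,0,0,0,0,0,0],"slide":[[0,0,0],[0,0,0],[0,0,0],[0,0,0],[0,0,0],[0,0,0],[0,0,0],[0,0,0]],"spin":[0,0,0,0,0,0,0,0]}' 40
python3 -m jog '{"jaw":[0,0,0,0,0,0,0,0],"slide":[[0,0,-0.1],[0,0,-0.3],[0,0,-0.6],[0,0,-0.8],[0,0,-0.8],[0,0,-0.5],[0,0,-0.1],[0,0,0]],"spin":[0,0,0,0,0,0,0,0]}'
python3 go.py 621 -72.5 196 90
```

```text
time_s: 2.75
ee_pos: [440.2, -291.0, 103.5]
ee_rot: [-180.0, 0.0, 56.4]
time_s: 3.55
ee_pos: [440.5, -290.6, 103.5]
ee_rot: [180.0, 0.0, 56.5]
force: [0.3, 0.3, -0.3]
gripper_width: 15.6
gripper_force: 40.0
time_s: 4.35
ee_pos: [440.4, -290.6, 199.9]
ee_rot: [180.0, 0.0, 56.5]
force: [-0.6, 1.0, -3.9]
gripper_width: 16.3
gripper_force: 40.0
now [9.39 1.   0.13] after [7.27 6.02 0.13] spin -4.19 t 4.35 tcp [ 440.4 -290.6  199.9] rot [180.    0.   56.5] q1,6 [-34.7  -1.1] F [-0.6  1.  -3.9] w 16.3 gf 40.0
```

```bash
python3 -m jog '{"jaw":[0,0,0,0,0,0,0,0,0,0],"slide":[[0.3,0.05,0],[0.7,0.1,0],[1,0.1,0],[1,0.1,0],[1,0.1,0],[1,0.1,0],[1,0.1,0],[1,0.1,0],[1,0.1,0.05],[0.7,0.1,0]],"spin":[0,0,0,0,0,0,0,0,0,0]}' >/dev/null
python3 -m jog '{"jaw":[0,0,0,0,0,0,0,0,0,0],"slide":[[0.5,0.05,0],[0.15,0,0],[0.05,0,0],[0,0,0],[0,0,0],[0,0,0],[0,0,0],[0,0,0],[0,0,0],[0,0,0]],"spin":[0,0,-0.4,-0.8,-0.9,-0.9,-0.7,-0.4,-0.1,0]}' >/dev/null
python3 go.py 621 -72.5 198.5 90
python3 - <<'E'
from h import *
for n in("scene","top"):
    f=env.grab_frame(n);cv2.imwrite(f"pics/p1{n}.png",f[:,:,::-1])
a=cv2.imread("pics/p1scene.png")[180:420,120:320];b=cv2.imread("pics/p1top.png")[90:270,260:460]
o=np.zeros((600,800,3),np.uint8);o[:480,:400]=cv2.resize(a,None,fx=2,fy=2);o[:360,400:]=cv2.resize(b,None,fx=2,fy=2);cv2.imwrite("pics/p1.png",o)
E
```

```text
now [ 0.01  0.   -0.02] after [ 0.01  0.   -0.02] spin -0.0 t 6.35 tcp [620.9 -72.8 198. ] rot [-180.    0.   90.] q1,6 [-7.7 -7.7] F [-0.6 -0.6 -3.5] w 15.5 gf 40.0
```

View pics/p1.png

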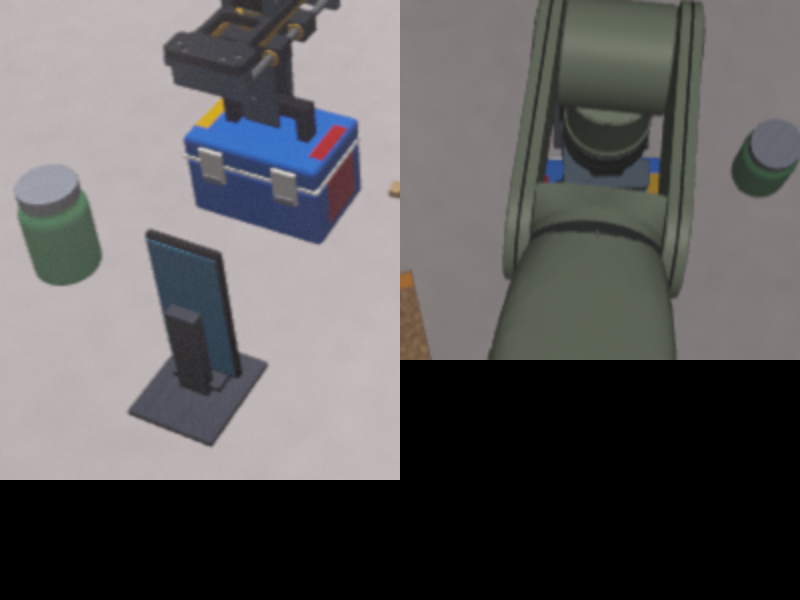

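The scene crop shows the latches squarely facing the phone, upright and level. The foot corners are at (267,367), (212,443) and (130,410), which I'll use to check the phone's yaw before holding still.

Run:
```python
from h import *
P=[ray("scene",(120+u/2,180+v/2),4)[:2] for u,v in((267,367),(212,443),(130,410))]
print(np.round(P,1));d=P[1]-P[0];e=P[2]-P[1];print(np.degrees(np.arctan2(d[1],d[0])),np.degrees(np.arctan2(-e[0],e[1])),np.linalg.norm(d),np.linalg.norm(e))
# phone top edges in both views & scene-box latch edge check (lid corners on lens side, z=90+95)
for u,v in((186,157),(315,192),(357,118)): print(np.round(ray("scene",(120+u/2,180+v/2),182),1))
```

```text
[[ 744.1  -25. ]
 [ 836.2  -27.4]
 [ 835.2 -114.3]]
-1.4778515825695353 179.36730771943454 92.08576290056962 86.9097310217789
[ 685.8 -122.2  182. ]
[683.2   7.7 182. ]
[575.1  -4.7 182. ]
```

```bash
Z='{"jaw":[0,0,0,0,0,0,0,0,0,0],"slide":[[0,0,0],[0,0,0],[0,0,0],[0,0,0],[0,0,0],[0,0,0],[0,0,0],[0,0,0],[0,0,0],[0,0,0]],"spin":[0,0,0,0,0,0,0,0,0,0]}'
python3 -m jog '{"jaw":[0,0,0,0,0,0,0,0,0,0],"slide":[[0,0,0],[0,0,0],[0,0,0],[0,0,0],[0,0,0],[0,0,0],[0,0,0],[0,0,0],[0,0,0],[0,0,0]],"spin":[0,0,0,0,0,0,0,0,0,0]}' >/dev/null
python3 -m jog '{"jaw":[0,0,0,0,0,0,0,0],"slide":[[0,0,0],[0,0,0],[0,0,0],[0,0,0],[0,0,0],[0,0,0],[0,0,0],[0,0,0]],"spin":[0,0,0,0,0,0,0,0]}' >/dev/null
python3 go.py 621 -72.5 198.5 90
python3 -m jog '{"jaw":[0,0,0,0,0,0,0,0,0,0],"slide":[[0,-0.1,0],[0,-0.3,0],[0,-0.3,0],[0,-0.13,0],[0,0,0],[0,0,0],[0,0,0],[0,0,0],[0,0,0],[0,0,0]],"spin":[0,0,0,0,-0.4,-0.8,-1,-1,-1,-1]}' >/dev/null
python3 -m jog '{"jaw":[0,0,0,0,0,0,0,0,0,0],"slide":[[0,0,0],[0,0,0],[0,0,0],[0,0,0],[0,0,0],[0,0,0],[0,0,0],[0,0,0],[0,0,0],[0,0,0]],"spin":[-1,-1,-1,-1,-1,-0.7,-0.3,-0.05,0,0]}' >/dev/null
python3 go.py 596 -72.5 198.5 180
```

```text
now [-0.01 -0.01 -0.02] after [-0.01 -0.01 -0.02] spin 0.01 t 8.25 tcp [621.3 -72.1 198. ] rot [180.    0.   90.1] q1,6 [-7.7 -7.7] F [ 0.7  0.1 -4.1] w 15.5 gf 40.0
now [ 0.01 -0.01 -0.01] after [ 0.01 -0.01 -0.01] spin 0.0 t 10.25 tcp [596.3 -72.2 198.1] rot [-180.    0. -180.] q1,6 [ -8. -98.] F [ 0.7  0.3 -4.3] w 15.7 gf 40.0
```

```bash
python3 -m jog '{"jaw":[0,0,0,0,0,0,0,0,0,0],"slide":[[0,0,0],[0,0,0],[0,0,0],[0,0,0],[0,0,0],[0,0,0],[0,0,0],[0,0,0],[0,0,0],[0,0,0]],"spin":[0,0,0,0,0,0,0,0,0,0]}' >/dev/null
python3 -m jog '{"jaw":[0,0,0,0,0,0,0,0],"slide":[[0,0,0],[0,0,0],[0,0,0],[0,0,0],[0,0,0],[0,0,0],[0,0,0],[0,0,0]],"spin":[0,0,0,0,0,0,0,0]}' >/dev/null
python3 go.py 596 -72.5 198.5 180
python3 -m jog '{"jaw":[0,0,0,0,0,0,0,0,0,0],"slide":[[0,0,0.2],[0,0,0.5],[0,0,0.7],[0,0,0.7],[0,0,0.5],[0,0,0.25],[0,0,0.1],[0,0,0.05],[0,0,0.03],[0,0,0.03]],"spin":[0,0,0,0,0,0,0,0,0,0]}' >/dev/null
python3 go.py 596 -72.5 103.5 180
python3 -m jog '{"jaw":[0,0,0,0],"slide":[[0,0,0.03],[0,0,0.03],[0,0,0],[0,0,0]],"spin":[0,0,0,0]}' >/dev/null
python3 go.py 596 -72.5 103.5 180
```

```text
now [ 0.01 -0.01 -0.01] after [ 0.01 -0.01 -0.01] spin 0.01 t 12.05 tcp [596.4 -72.2 198.1] rot [-180.     0.  -179.9] q1,6 [ -8.  -98.1] F [-0.3  0.6 -3.6] w 15.7 gf 40.0
now [ 0.03 -0.01  0.12] after [ 0.03 -0.01  0.12] spin 0.01 t 13.05 tcp [597.  -72.3 107. ] rot [-1.800e+02  1.000e-01 -1.799e+02] q1,6 [ -8. -98.] F [ 0.1  0.3 -3.6] w 15.7 gf 40.0
now [ 0.01 -0.01  0.03] after [ 0.01 -0.01  0.03] spin 0.01 t 13.45 tcp [596.4 -72.2 104.5] rot [-180.     0.  -179.9] q1,6 [ -8.  -98.1] F [ 0.4 -0.1 -3.5] w 15.8 gf 40.0
```

Still hanging by about 1 mm; ease down until the weight comes off, then release and turn.

```bash
python3 -m jog '{"jaw":[0,0,0,0,0],"slide":[[0,0,0.02],[0,0,0.02],[0,0,0.02],[0,0,0],[0,0,0]],"spin":[0,0,0,0,0]}' >/dev/null
python3 go.py 596 -72.5 103.5 180
python3 -m jog '{"jaw":[60,60,60,60,60,60,60,60,60,60],"slide":[[0,0,0],[0,0,0],[0,0,0],[0,0,0],[0,0,-0.1],[0,0,-0.3],[0,0,-0.5],[0,0,-0.5],[0,0,-0.2],[0,0,0]],"spin":[0,0,0,0,0,0,0,0,0,0]}' >/dev/null
python3 -m jog '{"jaw":[60,60,60,60,60,60,60,60,60,60],"slide":[[0,0,0],[0,0,0],[0,0,0],[0,0,0],[0,0,0],[0,0,0],[0,0,0],[0,0,0],[0,0,0],[0,0,0]],"spin":[0.5,1,1,1,1,1,1,1,1,1]}' >/dev/null
python3 -m jog '{"jaw":[60,60,60,60,60,60,60,60,60,60],"slide":[[0,0,0],[0,0,0],[0,0,0],[0,0,0],[0,0,0],[0,0,0],[0,0,0],[0,0,0],[0,0,0],[0,0,0]],"spin":[1,1,1,1,1,1,1,1,1,1]}' >/dev/null
python3 -m jog '{"jaw":[60,60,60,60,60,60,60],"slide":[[0,0,0],[0,0,0],[0,0,0],[0,0,0],[0,0,0],[0,0,0],[0,0,0]],"spin":[1,1,0.7,0.3,0,0,0]}' >/dev/null
python3 go.py 596 -72.5 103.5 0
```

```text
now [ 0.02 -0.01  0.  ] after [ 0.02 -0.01  0.  ] spin 0.01 t 13.95 tcp [596.5 -72.1 103.5] rot [-180.     0.  -179.9] q1,6 [ -8.  -98.1] F [-2.9 -0.2  6. ] w 15.7 gf 40.0
now [-0.01  0.01  1.56] after [-0.01  0.01  1.56] spin 0.01 t 17.65 tcp [596.2 -72.2 150.3] rot [1.8e+02 0.0e+00 1.0e-01] q1,6 [-8.  81.9] F [ 0.8  0.2 -0.3] w 60.0 gf 0.0
```

```bash
python3 -m jog '{"jaw":[60,60,60,60,60,60],"slide":[[0,0,0.3],[0,0,0.5],[0,0,0.4],[0,0,0.2],[0,0,0.13],[0,0,0]],"spin":[0,0,0,0,0,0]}' >/dev/null
python3 -m jog '{"jaw":[0,0,0,0,0,0,0,0],"slide":[[0,0,0],[0,0,0],[0,0,0],[0,0,0],[0,0,0],[0,0,0],[0,0,0],[0,0,0]],"spin":[0,0,0,0,0,0,0,0]}' 40 >/dev/null
python3 go.py 596 -72.5 103.5 0
python3 -m jog '{"jaw":[0,0,0,0,0,0,0,0,0,0],"slide":[[0,0,-0.1],[0,0,-0.3],[0,0,-0.6],[0,0,-0.7],[0,0,-0.7],[0,0,-0.5],[0,0,-0.2],[0.2,0,-0.06],[0.4,0,0],[0.23,0,0]],"spin":[0,0,0,0,0,0,0,0,0,0]}' >/dev/null
python3 -m jog '{"jaw":[0,0,0,0,0,0,0,0,0,0],"slide":[[0,0,0],[0,0,0],[0,0,0],[0,0,0],[0,0,0],[0,0,0],[0,0,0],[0,0,0],[0,0,0],[0,0,0]],"spin":[-0.3,-0.7,-1,-1,-1,-1,-1,-1,-1,-1]}' >/dev/null
python3 -m jog '{"jaw":[0,0,0,0,0,0],"slide":[[0,0,0],[0,0,0],[0,0,0],[0,0,0],[0,0,0],[0,0,0]],"spin":[-1,-0.8,-0.4,-0.05,0,0]}' >/dev/null
python3 go.py 621 -72.5 198.5 90
python3 -c "
from h import *
f=env.grab_frame('scene');cv2.imwrite('pics/p3.png',cv2.resize(f[180:420,120:320],None,fx=2,fy=2)[:,:,::-1])"
```

```text
now [-0.01  0.01  0.05] after [-0.01  0.01  0.05] spin 0.01 t 19.05 tcp [596.4 -72.2 104.9] rot [ 1.8e+02 -0.0e+00  1.0e-01] q1,6 [-8. 82.] F [-0.5 -0.3  0. ] w 15.9 gf 40.0
now [-0.01 -0.01  0.02] after [-0.01 -0.01  0.02] spin 0.0 t 21.65 tcp [621.4 -72.1 199. ] rot [-180.   -0.   90.] q1,6 [-7.7 -7.7] F [ 0.5 -0.5 -3.6] w 15.5 gf 40.0
```

View pics/p3.png

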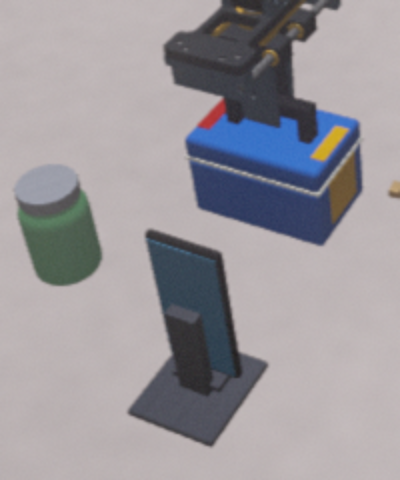

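The plain back (crop ~(260,190)) squarely faces the phone, with yellow on the right. Hold, then turn to the red end.

```bash
python3 -m jog '{"jaw":[0,0,0,0,0,0,0,0,0,0],"slide":[[0,0,0],[0,0,0],[0,0,0],[0,0,0],[0,0,0],[0,0,0],[0,0,0],[0,0,0],[0,0,0],[0,0,0]],"spin":[0,0,0,0,0,0,0,0,0,0]}' >/dev/null
python3 -m jog '{"jaw":[0,0,0,0,0,0,0,0],"slide":[[0,0,0],[0,0,0],[0,0,0],[0,0,0],[0,0,0],[0,0,0],[0,0,0],[0,0,0]],"spin":[0,0,0,0,0,0,0,0]}' >/dev/null
python3 go.py 621 -72.5 199.5 90
python3 -m jog '{"jaw":[0,0,0,0,0,0,0,0,0,0],"slide":[[0,-0.1,0],[0,-0.3,0],[0,-0.3,0],[0,-0.13,0],[0,0,0],[0,0,0],[0,0,0],[0,0,0],[0,0,0],[0,0,0]],"spin":[0,0,0,0,-0.4,-0.8,-1,-1,-1,-1]}' >/dev/null
python3 -m jog '{"jaw":[0,0,0,0,0,0,0,0,0,0],"slide":[[0,0,0],[0,0,0],[0,0,0],[0,0,0],[0,0,0],[0,0,0],[0,0,0],[0,0,0],[0,0,0],[0,0,0]],"spin":[-1,-1,-1,-1,-1,-0.7,-0.3,-0.05,0,0]}' >/dev/null
python3 go.py 596 -72.5 199.5 180
python3 -m jog '{"jaw":[0,0,0,0,0,0,0,0,0,0],"slide":[[0,0,0],[0,0,0],[0,0,0],[0,0,0],[0,0,0],[0,0,0],[0,0,0],[0,0,0],[0,0,0],[0,0,0]],"spin":[0,0,0,0,0,0,0,0,0,0]}' >/dev/null
python3 -m jog '{"jaw":[0,0,0,0,0,0,0,0],"slide":[[0,0,0],[0,0,0],[0,0,0],[0,0,0],[0,0,0],[0,0,0],[0,0,0],[0,0,0]],"spin":[0,0,0,0,0,0,0,0]}' >/dev/null
python3 -m jog '{"jaw":[0,0,0,0,0,0,0,0,0,0],"slide":[[0,0,0.2],[0,0,0.5],[0,0,0.7],[0,0,0.7],[0,0,0.5],[0,0,0.25],[0,0,0.1],[0,0,0.05],[0,0,0.03],[0,0,0.03]],"spin":[0,0,0,0,0,0,0,0,0,0]}' >/dev/null
python3 -m jog '{"jaw":[0,0,0,0],"slide":[[0,0,0.03],[0,0,0.03],[0,0,0],[0,0,0]],"spin":[0,0,0,0]}' >/dev/null
python3 go.py 596 -72.5 104.9 180
```

```text
now [-0.01 -0.01  0.  ] after [-0.01 -0.01  0.  ] spin 0.01 t 23.5 tcp [621.3 -72.2 199.5] rot [180.    0.   90.1] q1,6 [-7.7 -7.7] F [-0.5  0.1 -3.6] w 15.6 gf 40.0
now [ 0.01 -0.01  0.01] after [ 0.01 -0.01  0.01] spin 0.0 t 25.5 tcp [596.3 -72.2 199.7] rot [-180.    0. -180.] q1,6 [ -8. -98.] F [ 0.  -0.1 -3.9] w 15.5 gf 40.0
now [ 0.02 -0.01  0.04] after [ 0.02 -0.01  0.04] spin 0.01 t 28.7 tcp [596.5 -72.2 106. ] rot [-180.     0.  -179.9] q1,6 [ -8.  -98.1] F [-0.   0.3 -3.1] w 15.7 gf 40.0
```

```bash
python3 -m jog '{"jaw":[0,0,0,0,0],"slide":[[0,0,0.02],[0,0,0.01],[0,0,0.01],[0,0,0],[0,0,0]],"spin":[0,0,0,0,0]}' >/dev/null
python3 go.py 596 -72.5 104.9 180
python3 -m jog '{"jaw":[60,60,60,60,60,60,60,60,60,60],"slide":[[0,0,0],[0,0,0],[0,0,0],[0,0,0],[0,0,-0.1],[0,0,-0.3],[0,0,-0.5],[0,0,-0.5],[0,0,-0.2],[0,0,0]],"spin":[0,0,0,0,0,0,0,0,0,0]}' >/dev/null
python3 -m jog '{"jaw":[60,60,60,60,60,60,60,60,60,60],"slide":[[0,0,0],[0,0,0],[0,0,0],[0,0,0],[0,0,0],[0,0,0],[0,0,0],[0,0,0],[0,0,0],[0,0,0]],"spin":[0.5,1,1,1,1,1,1,1,1,1]}' >/dev/null
python3 -m jog '{"jaw":[60,60,60,60,60,60,60,60,60,60],"slide":[[0,0,0],[0,0,0],[0,0,0],[0,0,0],[0,0,0],[0,0,0],[0,0,0],[0,0,0],[0,0,0],[0,0,0]],"spin":[1,1,1,1,1,1,1,1,1,1]}' >/dev/null
python3 -m jog '{"jaw":[60,60,60,60,60,60,60],"slide":[[0,0,0],[0,0,0],[0,0,0],[0,0,0],[0,0,0],[0,0,0],[0,0,0]],"spin":[1,1,0.7,0.3,0,0,0]}' >/dev/null
python3 go.py 596 -72.5 104 0
python3 -m jog '{"jaw":[60,60,60,60,60,60],"slide":[[0,0,0.3],[0,0,0.5],[0,0,0.4],[0,0,0.2],[0,0,0.14],[0,0,0]],"spin":[0,0,0,0,0,0]}' >/dev/null
python3 -m jog '{"jaw":[0,0,0,0,0,0,0,0],"slide":[[0,0,0],[0,0,0],[0,0,0],[0,0,0],[0,0,0],[0,0,0],[0,0,0],[0,0,0]],"spin":[0,0,0,0,0,0,0,0]}' 40 >/dev/null
python3 go.py 488.5 237.5 180 103
```

```text
now [ 0.01 -0.01 -0.  ] after [ 0.01 -0.01 -0.  ] spin 0.01 t 29.2 tcp [596.4 -72.2 104.9] rot [-180.     0.  -179.9] q1,6 [ -8.  -98.1] F [ 0.1  0.4 -2.1] w 15.9 gf 40.0
now [-0.01  0.01  1.61] after [-0.01  0.01  1.61] spin 0.01 t 32.9 tcp [596.3 -72.2 152.4] rot [1.8e+02 0.0e+00 1.0e-01] q1,6 [-8.  81.9] F [-0.3 -0.3 -0.2] w 59.9 gf 0.0
now [ -3.59 -10.33  -2.45] after [10.87 -1.18 -2.45] spin -12.87 t 34.3 tcp [596.4 -72.2 106.6] rot [ 1.8e+02 -0.0e+00  1.0e-01] q1,6 [-8. 82.] F [-0.2  0.3  0.7] w 15.7 gf 40.0
```

```bash
python3 -m jog '{"jaw":[0,0,0,0,0,0,0],"slide":[[0,0,-0.1],[0,0,-0.3],[0,0,-0.6],[0,0,-0.6],[0,0,-0.5],[0,0,-0.3],[0,0,-0.1]],"spin":[0,0,0,0,0,0,0]}' >/dev/null
python3 -m jog '{"jaw":[0,0,0,0,0,0,0,0,0,0],"slide":[[-0.1,-0.3,0],[-0.2,-0.7,0],[-0.3,-1,0],[-0.4,-1,0],[-0.4,-1,0],[-0.4,-1,0],[-0.4,-1,0],[-0.4,-1,0],[-0.4,-1,0],[-0.3,-1,0]],"spin":[0,0,0,0,0,0,0,0,0,0]}' >/dev/null
python3 -m jog '{"jaw":[0,0,0,0,0,0,0,0,0,0],"slide":[[-0.2,-0.8,0],[-0.09,-0.4,0],[0,-0.13,0],[0,0,0],[0,0,0],[0,0,0],[0,0,0],[0,0,0],[0,0,0],[0,0,0]],"spin":[0,0,0,-0.3,-0.7,-1,-1,-1,-1,-1]}' >/dev/null
python3 -m jog '{"jaw":[0,0,0,0,0,0,0,0,0,0],"slide":[[0,0,0],[0,0,0],[0,0,0],[0,0,0],[0,0,0],[0,0,0],[0,0,0],[0,0,0],[0,0,0],[0,0,0]],"spin":[-1,-1,-1,-1,-1,-1,-0.6,-0.25,0,0]}' >/dev/null
python3 go.py 488.4 237.3 112.6 103.1
python3 -c "
from h import *
f=env.grab_frame('scene');cv2.imwrite('pics/m1.png',f[:,:,::-1]);cv2.imwrite('pics/m1c.png',cv2.resize(f[220:370,340:520],None,fx=4,fy=4,interpolation=2)[:,:,::-1])
g=env.grab_frame('top');cv2.imwrite('pics/m1t.png',g[:,:,::-1])"
```

```text
now [ 0.02 -0.    2.29] after [ 0.02 -0.    2.29] spin -0.04 t 38.0 tcp [488.5 236.8 181.3] rot [-180.     0.   102.8] q1,6 [24.7 11.9] F [ 0.8 -0.2 -3.1] w 15.8 gf 40.0
```

View pics/m1c.png

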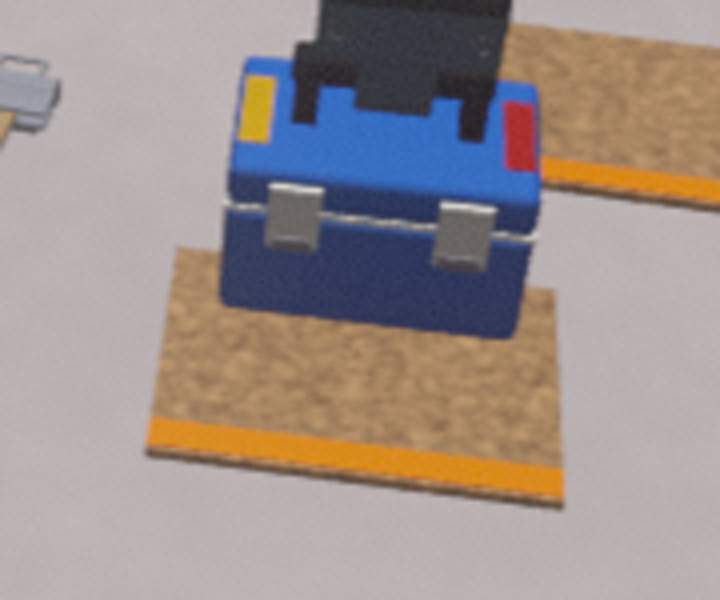

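Run:
```python
from h import *
np.set_printoptions(precision=1,suppress=True)
im=cv2.imread("pics/m1.png")[:,:,::-1].copy()
Q=[(395.3,295.7),(469.5,304.5)];P=[ray("scene",q,74.7)[:2] for q in Q];d=P[1]-P[0]
print(P,np.linalg.norm(d),np.degrees(np.arctan2(d[1],d[0])),"ctr",(P[0]+P[1])/2-45*np.array([np.cos(np.radians(13)),np.sin(np.radians(13))]))
S=[]
for lo,hi in(((20,150,150),(32,255,255)),((172,150,90),(180,255,255))):
    g=mask(im,lo,hi)|(mask(im,(0,180,90),(4,255,255)) if lo[0]>100 else 0);g[:225]=0;g[270:]=0;g[:,:390]=0;g[:,482:]=0
    c=blobs(g,20)[0];M=cv2.moments(c);S.append(ray("scene",(M["m10"]/M["m00"],M["m01"]/M["m00"]),164.7)[:2])
d=S[1]-S[0];print("strips",S,(S[0]+S[1])/2,np.linalg.norm(d),np.degrees(np.arctan2(d[1],d[0])))
```

```text
[array([541.4, 180.2]), array([510.6, 315.7])] 138.9807353216575 102.81575645360317 ctr [482.1 237.8]
strips [array([502.4, 178.6]), array([476. , 295.9])] [489.2 237.3] 120.26344350644369 102.67514735044163
```

The box centre measures about (488,237) with yaw 102.8, on the mat's centre and square, and the latches are on the orange side. Lower it gently.

```bash
python3 -m jog '{"jaw":[0,0,0,0,0,0,0,0,0,0],"slide":[[0.02,0,0.2],[0,0,0.4],[0,0,0.5],[0,0,0.5],[0,0,0.3],[0,0,0.15],[0,0,0.08],[0,0,0.04],[0,0,0.03],[0,0,0]],"spin":[-0.04,0,0,0,0,0,0,0,0,0]}' >/dev/null
python3 -m jog '{"jaw":[0,0,0,0,0],"slide":[[0,0,0.02],[0,0,0.01],[0,0,0.01],[0,0,0],[0,0,0]],"spin":[0,0,0,0,0]}' >/dev/null
python3 go.py 488.4 237.3 112.6 103.1
```

```text
now [-0.03 -0.    0.06] after [-0.03 -0.    0.06] spin 0.01 t 39.6 tcp [488.3 238.2 114.3] rot [180.    0.  103.2] q1,6 [24.8 11.6] F [ 1.1  0.5 -3.2] w 16.0 gf 40.0
```

```bash
python3 -m jog '{"jaw":[0,0,0,0,0,0],"slide":[[0,0,0.02],[0,0,0.02],[0,0,0.01],[0,0,0.01],[0,0,0],[0,0,0]],"spin":[0,0,0,0,0,0]}' >/dev/null
python3 go.py 488.4 237.3 112.6 103.1
```

```text
now [-0.03 -0.    0.  ] after [-0.03 -0.    0.  ] spin 0.01 t 40.2 tcp [488.3 238.2 112.7] rot [180.    0.  103.2] q1,6 [24.8 11.6] F [-1.1 -1.1 -1.5] w 15.9 gf 40.0
```

```bash
python3 -m jog '{"jaw":[0,0,60,60,60,60,60,60,60,60],"slide":[[0,0,0.01],[0,0,0],[0,0,0],[0,0,0],[0,0,0],[0,0,0],[0,0,0],[0,0,-0.2],[0,0,-0.6],[0,0,-0.8]],"spin":[0,0,0,0,0,0,0,0,0,0]}' >/dev/null
python3 -m jog '{"jaw":[60,60,60,60,60,60,60,60,60,60],"slide":[[0,0,-1],[0,0,-1],[0,0,-1],[0,-0.5,-0.5],[0,-1,0],[0,-1,0],[0,-1,0],[0,-1,0],[0,-0.5,0],[0,0,0]],"spin":[0,0,0,0,0,0,0,0,0,0]}'
python3 - <<'E'
from h import *
np.set_printoptions(precision=1,suppress=True)
im=env.grab_frame("scene");cv2.imwrite("pics/end.png",im[:,:,::-1])
S=[]
for lo,hi in(((20,150,150),(32,255,255)),((172,150,90),(180,255,255))):
    g=mask(im,lo,hi)|(mask(im,(0,180,90),(4,255,255)) if lo[0]>100 else 0);g[:250]=0;g[310:]=0;g[:,:385]=0;g[:,482:]=0
    c=blobs(g,15)[0];M=cv2.moments(c);S.append(ray("scene",(M["m10"]/M["m00"],M["m01"]/M["m00"]),96)[:2])
d=S[1]-S[0];print("strips",(S[0]+S[1])/2,np.linalg.norm(d),np.degrees(np.arctan2(d[1],d[0])))
E
```

```text
time_s: 42.2
ee_pos: [341.2, 203.8, 265.9]
ee_rot: [179.9, -0.0, 103.2]
force: [-0.0, 0.3, 0.4]
gripper_width: 59.9
gripper_force: 0.0
strips [487.9 238.5] 120.97191302736731 103.2315640857363
```

View pics/end.png

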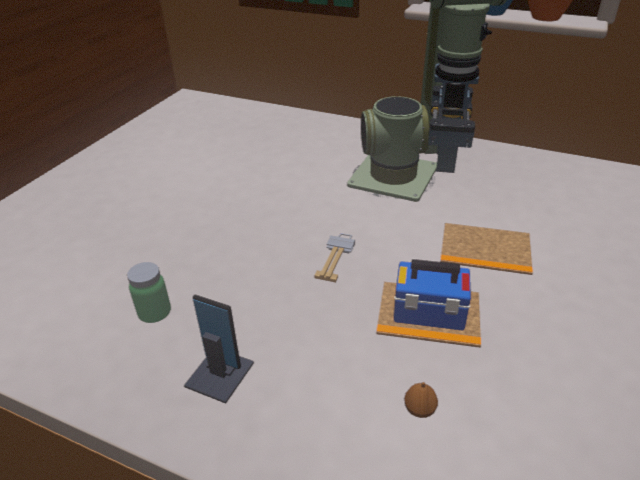

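The box sits centred and square on the far mat at (432,297), latches toward the orange stripe. The jar, top and clamp have not moved, and the gripper is clear.

```bash
python3 -c "
from workcell import env
print(env.job_done())"
```

```text
the job is handed in; nothing more can be done
None
```

I showed the lens all four faces in order, each held still for about 1.8 s, with two regrips at the table in between; I then set the box within about 2 mm of the far mat's centre and square with it, latches to the orange stripe, let go, and handed the job in at about 42 s.

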